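Square a card pack and lock the stop

ROBOT

A 6-joint arm with a two-finger parallel gripper is mounted at the origin on a cart in front of the work surface, level with it; the furniture and walls round the work are solid. World frame = base frame: x ahead of the robot, y to its left, z up, the work surface at z = 0. Lengths are in m, angles in rad, forces in N, time in s.
With the tool pointing down it reaches from about 0.35 to 0.925 m from the base axis. Payload 6.4 kg.
Tool frame: the origin (TCP) lies on the centre line of the jaws, within the pads' length; the fingertips stand 11 mm ahead of it and the grasp point (between the pads) lies 8 mm behind it; z points along the fingers, y is the line along which they close (so a half turn about z gives the same grasp; the last joint's range is limited). The gripper opens to 94 mm and grips with 3 to 60 N. Pads are 16 mm wide; open, the fingers measure 119 mm over their backs; the gripper's body (75 mm by 177 mm) begins 78 mm behind the grasp point.
Start: joints at [1.142, 0.245, 1.558, -0, 1.339, -0.174], TCP at [0.164, 0.629, 0.216] pointing down, gripper open.
Joint ranges: [-3.13, 3.13], [-1.02, 2.26], [0.13, 2.54], [-0.95, 4.09], [0.21, 2.88], [-2.74, 2.74]. Speed limits (rad/s): [2.57, 2.57, 3.14, 3.14, 3.14, 3.14].

INTERFACE

Orientations are given as a unit quaternion [x, y, z, w].
In Python, from workcell import telemetry, snapshot, order gives the robot as it stands. The module is installed in compiled form; this text tells all that it offers.
- The arm moves only by the tool servo_tool, never from a script. Its argument "rows" is a list that holds one entry, the list of rows, each a list of 7 numbers: the finger opening in m, from 0 to 0.094, then the shift along the tool's x, y, z in m, then the turn, a rotation vector about the tool's x, y, z in degrees. A call has 1 to 5 rows; each row is the pose to reach, as a shift and turn from the pose commanded when the call began, along the tool's axes at that moment; what a row does not reach only later rows make up. A row lasts 1/12 s, in which the tool goes at most 41.7 mm and 7.16 degrees, less where a joint would pass 70% of its speed; a pose out of reach is approached as far as the arm can. A call with a gripper value outside its range is refused whole. The fingers move at their own pace and stop on an object; the grip force is fixed at half the most. Time passes only in rows, so rows that repeat a pose let the fingers close. It gives the time, the measured TCP pose, the force, the opening and the grip force at its end, in the units of the state.
- telemetry.sense(): the state, without advancing time (a new reading comes with each control period).
- snapshot(name): name is "side" or "top" or "wrist"; returns a dict with "pixels" (480x640x3 uint8, blue, green, red), "z_map" (480x640 float32, m along the optical axis (not along the pixel's ray), 0 where there is no reading), "vertical_fov" (degrees; the focal length in pixels is half the picture's height over the tangent of half this angle, whatever the lens; pixels are square), "cx", "cy" (the principal point, pixels), "R" (3x3) and "t" (3): a world point X has camera coordinates R X + t. Camera axes: x right, y down, z forward; pixel columns grow to the right and rows downward; lengths in m; the calibration is good to about 2 mm. A picture is of the moment at which its call begins.
- order.finish_job(): hands the job in; it is judged then, once.
The state is a dict: "t": time; "joint_pos": joint angles; "joint_velocities": joint speeds; "joint_efforts": joint torques, N m; "tcp_pos": TCP position; "tool_rot": TCP orientation; "contact_force": force on the tool from outside, world axes, zero at the start; "torque": the same for the moment, N m; "opening": finger opening in m; "finger_force": force on a finger pad.
Only numpy, scipy, OpenCV 4.12 (cv2) and the standard library are available. Lean on these libraries where they do the work, as an engineer would, in place of code of your own. Each camera call takes 0.05 s, during which the arm holds its last target. There are 200 camera calls.

TASK

Square up the banded pack of cards on the wooden squaring board: with the closed fingertips push the sliding stop against the pack until the pack lies flat and snug between the stop and the fixed fence. Then lock the stop: turn its wing nut clockwise (seen from above) by stroking its wings round with the closed fingertips, again and again, until it turns no further. Do not grip or lift the nut, the stop or the pack, and leave the other things on the desk where they are.

Things in the scene. Friction and masses are not known exactly. Their poses are not given: they have to be found in the camera images.
- board: Plywood squaring board held fast on the desk, 150 mm along its x, 380 mm along its y, 15 mm thick; origin on its underside on the desk, and the board spans y -200 to +180 mm from it. z up. A fixed wooden fence, 130 mm wide in x, 18 mm thick, its top 45 mm above the desk, stands across its +y end. The board's y axis points away from the robot, turned up to 0.35 rad to either side; it does not move.
- fence_face (a point): Middle of the fence's inner face, 30 mm above the desk, at y = +150 mm of the board; axes as the board's. The pack is to lie against this face.
- pack: Loose banded pack of cards on the board between stop and fence, 57 (x) x 91 (y) x 20 mm; origin at the centre of its underside. It starts up to 35 mm from the fence and slightly turned; snug, its y axis is along the board's y and its origin is 45.5 mm from the fence face.
- stop (a joint): Position of the sliding stop, m: grows as it moves along the board's +y to the fence. The stop is a wooden block 120 mm (x) x 68 mm (y) x 25 mm high, standing on the board (its top 40 mm above the desk), its centre at board x = 0, y = -85 mm + this value. It slides with about 6 N of friction and stays where it is left; with the pack snug between it and the fence the value is about 0.110. Starts at 0 to 0.04.
- stop_back (a point): Middle of the stop's back face (the face away from the fence, to be pushed), 12.5 mm above the board's top, 28 mm above the desk; axes as the board's. The wing nut does not overhang this face.
- wing_nut (a joint): Angle of the wing nut, rad: grows as it is turned clockwise seen from above; 7.0 is fully tight (a hard end). Starts at 0.5 to 2.5, so about three quarters to one turn is left. It turns with about 0.03 N m of friction, stays where it is left and does not rise or sink noticeably. When tight its wings point along the board's y.
- nut_mid (a point): Point on the wing nut's upright axis at mid height of its wings, 55 mm above the desk, over the centre of the stop; it turns with the nut: its x axis points along the wings, z up. Plain metal nut with two upright wings along x, each 6 mm thick, reaching 32 mm from the axis, from 47 to 67 mm above the desk near their tips; the hub is 20 mm wide and with its stud stands 66 mm above the desk.
- stamp: Bystander: wooden hand stamp with a turned knob, 27x48 mm foot, 66 mm tall, on the left of the board; origin at the centre of its underside. Leave it alone.
- staples: Bystander: small carton of staples, 40x78x30 mm, on the left of the board; origin at the centre of its underside. Leave it alone.
- tape: Bystander: roll of brown parcel tape lying flat, 92 mm across, 48 mm high, on the left of the board; origin at the centre of its underside. Leave it alone.
- calculator: Bystander: desk calculator, 128x78x16 mm, on the right of the board; origin at the centre of its underside. Leave it alone.
- stapler: Bystander: desk stapler, 34x139x52 mm, on the right of the board; origin at the centre of its underside. Leave it alone.
Not all that is in view belongs to the job. What is shaped like the pack but orange is not meant.

How it is judged:
By the outcome, as a careful person would: the job done as asked, in the order asked, and still so for the second after the job is handed in, with the robot touching nothing.
It also fails if it takes over 67 s, if anything falls off the work surface, if the arm or the gripper's body presses on something with over 40 N, if the wrist force passes 120 N, or if a joint passes its speed limit or range.

## Working session

There is one attempt and no reset: what is moved stays moved. The work goes in short steps, Python scripts to look and compute and a tool call to move; the robot and the scene stay as the last step left them, time stands still between calls to the robot, and variables do not carry over. Pictures are saved under pics/ and viewed, at most 10 in all, crops included, and the job is handed in when it is done.

Besides the shell and the picture viewer there is one more tool, called after "Emit:" as name(argument=value, ...), one argument or row to a line, values as JSON. servo_tool: Moves the arm, as the interface text tells. Its arguments: {"type":"object","properties":{"rows":{"type":"array"}},"required":["rows"]}

```bash
mkdir -p pics; cat > h.py <<'E'
import numpy as np, cv2
from workcell import telemetry, snapshot, order
def K(s):
    f=240/np.tan(np.radians(s["vertical_fov"])/2); return f,s["cx"],s["cy"]
def pts(s):
    f,cx,cy=K(s); v,u=np.mgrid[0:480,0:640]; z=s["z_map"]
    P=np.stack([(u-cx)/f*z,(v-cy)/f*z,z],-1)
    return (P-s["t"])@s["R"]   # R^T (P-t)
def ray(s,u,v,h):
    f,cx,cy=K(s); d=s["R"].T@np.array([(u-cx)/f,(v-cy)/f,1]); c=-s["R"].T@s["t"]
    return c+d*(h-c[2])/d[2]
E
python3 - <<'E'
from h import *
for n in("top","side"):
    s=snapshot(n); cv2.imwrite(f"pics/{n}0.png",s["pixels"]); np.save(n+"0.npy",s,allow_pickle=True)
    print(n,s["vertical_fov"],s["cx"],s["cy"],-s["R"].T@s["t"])
st=telemetry.sense(); print(st)
E
```

```text
top 57.37794781644708 327.3867776946446 235.91472035438656 [ 0.53498505 -0.20880003  0.92227099]
side 54.55376286711925 321.7807037210537 236.74532649159144 [ 0.22022868 -0.91602626  0.4191395 ]
{'t': 0.1, 'joint_pos': array([ 1.14191085e+00,  2.45752154e-01,  1.55885657e+00, -8.44297333e-06,
        1.33867727e+00, -1.74106836e-01]), 'joint_velocities': array([ 0.00170041, -0.0028333 , -0.00241219, -0.00087478,  0.00150788,
        0.00062601]), 'joint_efforts': array([ 2.93703497e-04, -4.16917026e+01, -3.15525842e+01,  6.86834380e-02,
        3.10221012e-02, -7.45471107e-05]), 'tcp_pos': array([0.16360811, 0.62855158, 0.21546957]), 'tool_rot': array([ 1.27044039e-01,  9.91896716e-01, -8.09696319e-04, -2.47494917e-04]), 'contact_force': array([-0.68289207,  0.13176226,  0.48897365]), 'torque': array([-0.03532286, -0.01001138, -0.00631463]), 'finger_force': 0.0, 'opening': 0.0940345181240815}
```

View pics/top0.png

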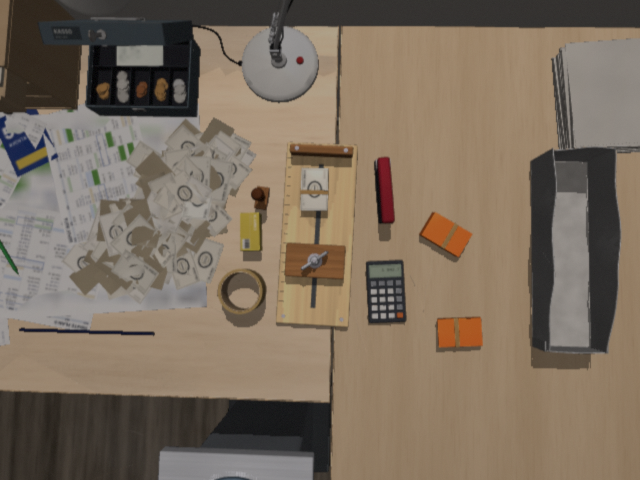

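The top view shows the board around (318,235): the fence at (321,151), a white banded pack at (314,190), and the stop at (315,261) with its nut at (314,262). The pack candidates are the white one on the board at (314,190) and the orange ones at (446,235) and (460,333). The white one fits, because it lies between stop and fence and isn't orange.

```bash
python3 - <<'E'
from h import *
s=np.load("top0.npy",allow_pickle=True).item(); P=pts(s); im=s["pixels"]
cv2.imwrite("pics/crop0.png",cv2.resize(im[130:340,225:425],None,fx=2.8,fy=2.8,interpolation=cv2.INTER_CUBIC))
for uv in [(278,325),(349,326),(289,143),(357,145)]: print("board",ray(s,*uv,0.015).round(4))
roi=np.zeros((480,640),bool); roi[135:335,270:362]=1
hsv=cv2.cvtColor(im,cv2.COLOR_BGR2HSV)
def rect(m,name):
    n,l,stt,c=cv2.connectedComponentsWithStats(m.astype(np.uint8))
    for i in range(1,n):
        if stt[i,4]>60:
            q=P[l==i]; r=cv2.minAreaRect((q[:,:2]*1000).astype(np.float32))
            print(name,stt[i],"med z",np.median(q[:,2]).round(4),"rect mm",np.round(r[0],1),np.round(r[1],1),round(r[2],2))
z=P[...,2]; ok=roi&(s["z_map"]>0)
rect(ok&(z>.008)&(z<.022),"board")
rect(ok&(z>.028)&(z<.0375),"pack")
rect(ok&(z>.0375)&(z<.0435),"stop/fence")
rect(ok&(z>.043)&(z<.05),"fence")
rect(ok&(z>.052)&(z<.075),"nut")
m=ok&(z>.055)&(z<.075); q=P[m][:,:2]; q=q[(q[:,0]<.6)]
c=q.mean(0); w,v=np.linalg.eigh(np.cov((q-c).T)); print("nut PCA",c,v[:,1],np.sqrt(w),len(q))
E
```

```text
board [ 0.4174 -0.0806  0.015 ]
board [ 0.4199 -0.2261  0.015 ]
board [ 0.7982 -0.0905  0.015 ]
board [ 0.7964 -0.2342  0.015 ]
board [ 276  142   82  185 9155] med z 0.0148 rect mm [ 611.2 -154.8] [150.3 381. ] 88.27
pack [ 300  168   29   42 1135] med z 0.034 rect mm [ 699.  -147.2] [56.5 87.3] 89.87
stop/fence [ 285  242   61   37 1690] med z 0.04 rect mm [ 552.  -153.3] [119.8  67.6] 88.15
fence [290 143  63  12 473] med z 0.0452 rect mm [ 779.1 -160.2] [127.4  18.2] 88.44
nut [301 251  28  19 137] med z 0.0637 rect mm [ 552.  -153.8] [15.8 62. ] 24.53
nut PCA [ 0.55210082 -0.15366834] [-0.56794924  0.82306358] [0.00300235 0.01602866] 128
```

View pics/crop0.png

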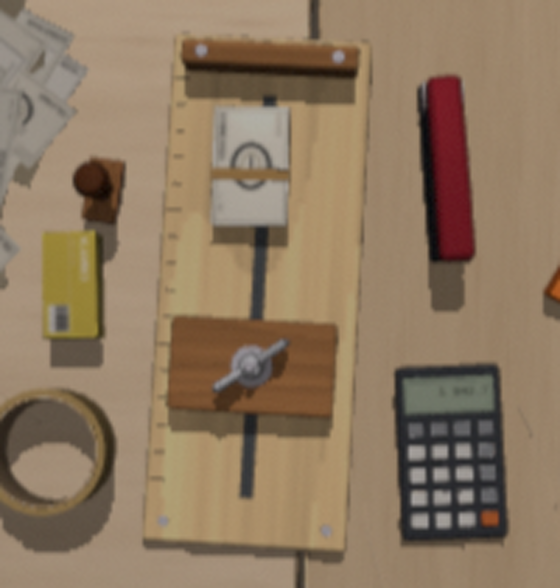

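The crop confirms it: the white banded pack is between stop and fence, and the stop's nut wings are clear of its back face. The board's y axis is (0.9995, -0.030) and its origin is about (0.621, -0.155). The stop reads about 0.016, so it has roughly 94 mm to go. I'll close the fingers and travel there.

Emit:
servo_tool(
  rows=[
    [[0.0,-0.036,-0.019,0,0,0,-3],[0.0,-0.072,-0.038,0,0,0,-6],[0.0,-0.108,-0.057,0,0,0,-9],[0.0,-0.144,-0.076,0,0,0,-12],[0.0,-0.176,-0.095,0,0,0,-13]],
  ],
)

```text
t: 0.52
tcp_pos: [0.3114, 0.491, 0.216]
tool_rot: [0.013, 1.0, -0.0, -0.0]
contact_force: [0.2, -0.1, -0.0]
opening: 0.0638
finger_force: 0.0
```

Emit:
servo_tool(
  rows=[
    [[0.0,-0.024,-0.033,0,0,0,0],[0.0,-0.048,-0.066,0,0,0,0],[0.0,-0.072,-0.099,0,0,0,0],[0.0,-0.096,-0.132,0,0,0,0],[0.0,-0.12,-0.165,0,0,0,0]],
  ],
)

```text
t: 0.93
tcp_pos: [0.426, 0.3226, 0.2162]
tool_rot: [0.014, 1.0, -0.0, -0.0]
contact_force: [0.0, -0.0, 0.4]
opening: 0.0308
finger_force: 0.0
```

Emit:
servo_tool(
  rows=[
    [[0.0,-0.004,-0.04,0,0,0,0],[0.0,-0.008,-0.08,0,0,0,0],[0.0,-0.012,-0.12,0,0,0,0],[0.0,-0.016,-0.16,0,0,0,0],[0.0,-0.02,-0.2,0,0,0,0]],
  ],
)

```text
t: 1.35
tcp_pos: [0.4394, 0.1222, 0.2161]
tool_rot: [0.014, 1.0, -0.0, -0.0]
contact_force: [-0.0, -0.2, -0.0]
opening: 0.0011
finger_force: 0.0
```

Emit:
servo_tool(
  rows=[
    [[0.0,-0.004,-0.04,0,0,0,0],[0.0,-0.008,-0.08,0,0,0,0],[0.0,-0.012,-0.12,0,0,0,0],[0.0,-0.016,-0.16,0,0,0,0],[0.0,-0.02,-0.2,0,0,0,0]],
  ],
)

```text
t: 1.77
tcp_pos: [0.4538, -0.0784, 0.2163]
tool_rot: [0.014, 1.0, 0.0, 0.0]
contact_force: [0.9, -0.0, -0.2]
opening: 0.0008
finger_force: 0.0
```

Emit:
servo_tool(
  rows=[
    [[0.0,-0.018,-0.034,0,0,0,0],[0.0,-0.036,-0.068,0,0,0,0],[0.0,-0.04,-0.0715,0.02,0,0,0],[0.0,-0.04,-0.0715,0.06,0,0,0],[0.0,-0.04,-0.0715,0.1,0,0,0]],
  ],
)

```text
t: 2.18
tcp_pos: [0.4936, -0.1507, 0.1165]
tool_rot: [0.015, 1.0, -0.001, 0.002]
contact_force: [0.1, -1.0, -0.6]
opening: 0.0007
finger_force: 0.0
```

Emit:
servo_tool(
  rows=[
    [[0.0,0,0,0.03,0,0,0],[0.0,0,0,0.06,0,0,0],[0.0,0,0,0.075,0,0,0],[0.0,0,0,0.082,0,0,0],[0.0,0,0,0.082,0,0,0]],
  ],
)

```text
t: 2.6
tcp_pos: [0.491, -0.1484, 0.0326]
tool_rot: [0.014, 1.0, 0.001, -0.002]
contact_force: [0.4, 0.6, 0.1]
opening: 0.0007
finger_force: 0.0
```

```bash
python3 - <<'E'
from h import *
s=snapshot("side"); cv2.imwrite("pics/side1.png",s["pixels"])
print(telemetry.sense()["tcp_pos"])
E
```

```text
[ 0.49215918 -0.14898863  0.03423893]
```

View pics/side1.png

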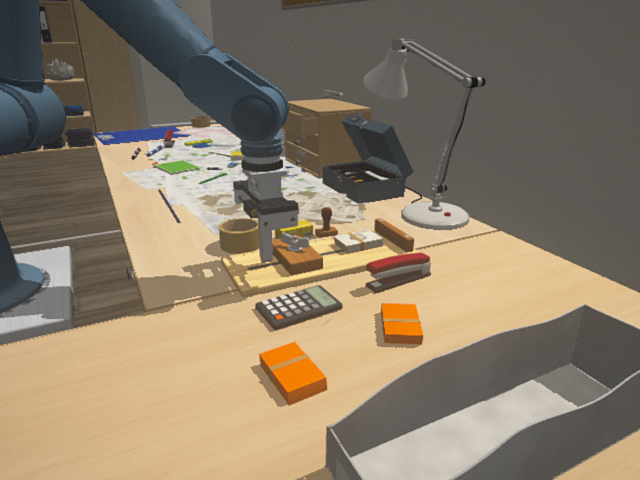

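The fingers are down behind the stop, around (265,245) in the side view, and clear of everything else. I'll start the push now.

Emit:
servo_tool(
  rows=[
    [[0.0,-0.008,-0.002,0,0,0,0],[0.0,-0.016,-0.002,0,0,0,0],[0.0,-0.024,-0.002,0,0,0,0],[0.0,-0.032,-0.002,0,0,0,0],[0.0,-0.04,-0.002,0,0,0,0]],
  ],
)

```text
t: 3.07
tcp_pos: [0.533, -0.1531, 0.0359]
tool_rot: [0.014, 1.0, -0.001, -0.001]
contact_force: [-7.5, -1.8, 3.8]
opening: 0.0005
finger_force: 3.2
```

Emit:
servo_tool(
  rows=[
    [[0.0,-0.007,0,0,0,0,0],[0.0,-0.014,0,0,0,0,0],[0.0,-0.021,0,0,0,0,0],[0.0,-0.028,0,0,0,0,0],[0.0,-0.035,0,0,0,0,0]],
  ],
)

```text
t: 3.48
tcp_pos: [0.568, -0.1542, 0.036]
tool_rot: [0.014, 1.0, -0.001, -0.001]
contact_force: [-6.2, -2.6, 4.1]
opening: 0.0002
finger_force: 3.2
```

```bash
python3 - <<'E'
from h import *
print(telemetry.sense()["tcp_pos"],telemetry.sense()["contact_force"])
s=snapshot("top"); im=s["pixels"];cv2.imwrite("pics/top1.png",cv2.resize(im[130:340,225:425],None,fx=2.8,fy=2.8,interpolation=cv2.INTER_CUBIC))
P=pts(s);z=P[...,2];m=np.zeros((480,640),bool);m[135:335,285:345]=1
for lo,hi,n in((.028,.0375,"pack"),(.0378,.043,"stop")):
    k=m&(z>lo)&(z<hi)&(P[...,0]<.765); l=cv2.connectedComponentsWithStats(k.astype(np.uint8)); i=1+np.argmax(l[2][1:,4]); q=P[l[1]==i]
    print(n,cv2.minAreaRect((q[:,:2]*1000).astype(np.float32)),q[:,0].max())
E
```

```text
[ 0.56796276 -0.154221    0.03598435] [-6.24815752 -2.59437801  4.06146061]
pack ((698.62353515625, -147.1544647216797), (56.56182861328125, 86.73175811767578), 89.94259643554688) 0.7419675894450221
stop ((628.8165283203125, -172.19114685058594), (78.5683364868164, 36.794532775878906), 88.667724609375) 0.6475597194437238
```

View pics/top1.png

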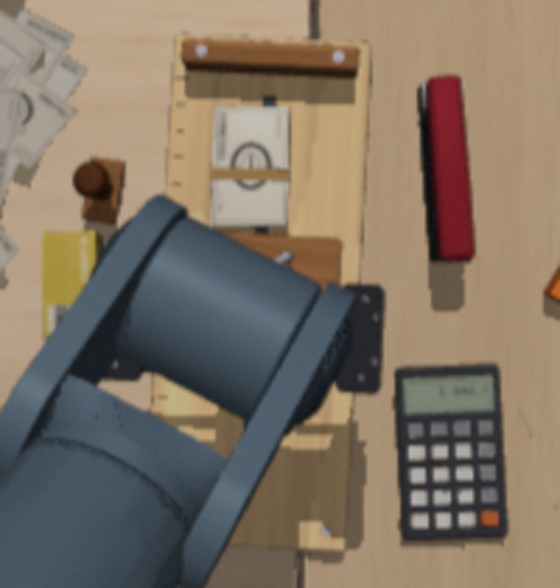

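The stop is moving straight, its front edge at crop row ~235, with about 10 mm left to the pack's back edge at row ~228. Pushing continues.

Emit:
servo_tool(
  rows=[
    [[0.0,-0.006,0,0,0,0,0],[0.0,-0.012,0,0,0,0,0],[0.0,-0.018,0,0,0,0,0],[0.0,-0.024,0,0,0,0,0],[0.0,-0.028,0,0,0,0,0]],
  ],
)

```text
t: 3.95
tcp_pos: [0.5954, -0.1546, 0.0355]
tool_rot: [0.014, 1.0, -0.001, -0.001]
contact_force: [-7.3, -2.2, 4.7]
opening: 0.0008
finger_force: 3.6
```

Emit:
servo_tool(
  rows=[
    [[0.0,-0.001,0,0,0,0,0],[0.0,-0.002,0,0,0,0,0],[0.0,-0.003,0,0,0,0,0],[0.0,-0.004,0,0,0,0,0]],
  ],
)

```text
t: 4.28
tcp_pos: [0.599, -0.1547, 0.0355]
tool_rot: [0.014, 1.0, -0.001, -0.001]
contact_force: [-6.8, -1.3, 4.6]
opening: 0.0005
finger_force: 3.5
```

Emit:
servo_tool(
  rows=[
    [[0.0,-0.001,0,0,0,0,0],[0.0,-0.002,0,0,0,0,0],[0.0,-0.003,0,0,0,0,0],[0.0,-0.003,0,0,0,0,0]],
  ],
)

```text
t: 4.62
tcp_pos: [0.5994, -0.1547, 0.0355]
tool_rot: [0.013, 1.0, -0.0, -0.005]
contact_force: [-18.0, -1.7, 12.4]
opening: 0.0006
finger_force: 8.7
```

Emit:
servo_tool(
  rows=[
    [[0.0,-0.0005,0,0,0,0,0],[0.0,-0.001,0,0,0,0,0],[0.0,-0.001,0,0,0,0,0]],
  ],
)

```text
t: 4.87
tcp_pos: [0.5994, -0.1547, 0.0355]
tool_rot: [0.013, 1.0, -0.0, -0.006]
contact_force: [-20.9, -1.6, 14.9]
opening: 0.0006
finger_force: 10.5
```

The push has stalled at 21 N with the TCP at x = 0.5994, so the pack is snug. I'll back off, lift and check.

Emit:
servo_tool(
  rows=[
    [[0.0,0.005,0,0,0,0,0],[0.0,0.015,0,0,0,0,0],[0.0,0.03,0,0,0,0,0],[0.0,0.05,0,-0.03,0,0,0],[0.0,0.07,0,-0.07,0,0,0]],
  ],
)

```text
t: 5.28
tcp_pos: [0.5327, -0.1512, 0.1001]
tool_rot: [0.014, 1.0, 0.001, -0.002]
contact_force: [-0.1, -0.8, 0.8]
opening: 0.0008
finger_force: 0.0
```

Emit:
servo_tool(
  rows=[
    [[0.0,0.02,0,-0.03,0,0,0],[0.0,0.04,0,-0.06,0,0,0],[0.0,0.06,0,-0.06,0,0,0],[0.0,0.06,0,-0.06,0,0,0]],
  ],
)

```text
t: 5.62
tcp_pos: [0.4749, -0.1511, 0.1649]
tool_rot: [0.014, 1.0, -0.001, 0.003]
contact_force: [0.2, 0.1, -0.0]
opening: 0.0007
finger_force: 0.0
```

```bash
cat > m.py <<'E'
from h import *
import sys
print(telemetry.sense()["tcp_pos"],telemetry.sense()["tool_rot"].round(4),telemetry.sense()["contact_force"].round(1))
s=snapshot("top"); w=snapshot("wrist"); o=np.hstack([cv2.resize(s["pixels"][130:340,255:385],(325,525)),cv2.resize(w["pixels"],(470,352),).__class__(0) if 0 else cv2.copyMakeBorder(cv2.resize(w["pixels"],(470,352)),0,173,0,0,0)])
cv2.imwrite("pics/"+sys.argv[1]+".png",o)
P=pts(s);z=P[...,2];m=np.zeros((480,640),bool);m[135:300,285:350]=1
for lo,hi,n in((.028,.0375,"pack"),(.0378,.043,"stop"),(.052,.075,"nut")):
    k=m&(z>lo)&(z<hi)&(P[...,0]<.768)&(P[...,0]>.57); l=cv2.connectedComponentsWithStats(k.astype(np.uint8)); 
    if l[0]<2: continue
    i=1+np.argmax(l[2][1:,4]); q=P[l[1]==i]
    print(n,np.array(cv2.minAreaRect((q[:,:2]*1000).astype(np.float32))[0]).round(1),cv2.minAreaRect((q[:,:2]*1000).astype(np.float32))[1:],q[:,0].max().round(4))
    if n=="nut":
        q=q[:,:2];c=q.mean(0);a,v=np.linalg.eigh(np.cov((q-c).T));print("nut",c.round(4),"wing deg",np.degrees(np.arctan2(v[1,1],v[0,1])).round(1),np.sqrt(a).round(4))
E
python3 m.py chk2
```

```text
[ 0.47490462 -0.15111102  0.16487127] [ 0.0143  0.9999 -0.0015  0.0028] [ 0.2  0.1 -0. ]
pack [ 723.3 -150.1] ((56.48484802246094, 88.86837768554688), 88.42032623291016) 0.7678
stop [ 645.3 -156.1] ((119.80683898925781, 67.80858612060547), 88.3337631225586) 0.6798
nut [ 645.1 -156.8] ((15.649308204650879, 62.426509857177734), 44.1099967956543) 0.6639
nut [ 0.6445 -0.1564] wing deg 124.8 [0.003  0.0163]
```

View pics/chk2.png

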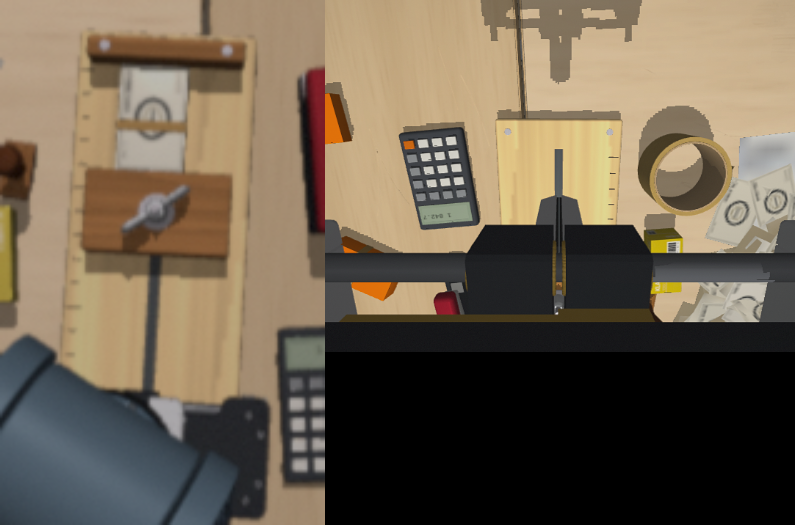

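The pack is snug and parallel to the board: the stop centre is at (0.645, -0.156), which puts the joint at about 0.109. The wings lie at about 125° world, which leaves roughly 306° clockwise. I'll orbit the closed fingers around the nut, starting behind it.

Emit:
servo_tool(
  rows=[
    [[0.0,-0.035,-0.001,0,0,0,0],[0.0,-0.07,-0.002,0,0,0,0],[0.0,-0.105,-0.003,0,0,0,0],[0.0,-0.139,-0.003,0.0,0,0,0],[0.0,-0.139,-0.003,0.03,0,0,0]],
  ],
)

```text
t: 6.13
tcp_pos: [0.6231, -0.1593, 0.1369]
tool_rot: [0.013, 1.0, -0.003, 0.007]
contact_force: [0.2, -0.1, 1.1]
opening: 0.0002
finger_force: 0.0
```

Emit:
servo_tool(
  rows=[
    [[0.0,0,0,0.03,0,0,0],[0.0,0,0,0.045,0,0,0],[0.0,0,0,0.045,0,0,0]],
  ],
)

```text
t: 6.38
tcp_pos: [0.6112, -0.1556, 0.0802]
tool_rot: [0.014, 1.0, 0.002, -0.005]
contact_force: [-0.7, 0.1, -0.1]
opening: 0.0006
finger_force: 0.0
```

```bash
python3 - <<'E'
from h import *
st=telemetry.sense();print(st["tcp_pos"],st["tool_rot"].round(4),st["contact_force"].round(1))
s=snapshot("side"); f,cx,cy=K(s)
c=s["R"]@np.array([.645,-.156,.05])+s["t"]; u,v=int(c[0]/c[2]*f+cx),int(c[1]/c[2]*f+cy); print(u,v)
cv2.imwrite("pics/side3.png",cv2.resize(s["pixels"][v-50:v+40,u-70:u+60],None,fx=6,fy=6,interpolation=cv2.INTER_CUBIC))
E
```

```text
[ 0.6112353  -0.15559054  0.08018371] [ 0.0137  0.9999  0.0022 -0.0046] [-0.7  0.1 -0.1]
337 234
```

View pics/side3.png

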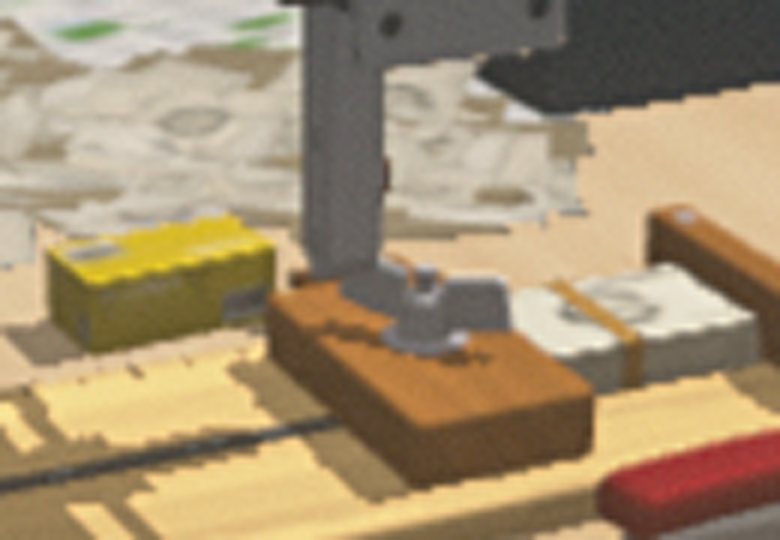

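The fingers hang just behind the nut's left wing (crop 345,280) and above the stop. I'll let the arm settle before going lower.

Emit:
servo_tool(
  rows=[
    [[0.0,0,0,0,0,0,0],[0.0,0,0,0,0,0,0],[0.0,0,0,0,0,0,0],[0.0,0,0,0,0,0,0],[0.0,0,0,0,0,0,0]],
  ],
)

```text
t: 6.85
tcp_pos: [0.6141, -0.1578, 0.0879]
tool_rot: [0.014, 1.0, -0.0, 0.001]
contact_force: [1.0, -0.3, 0.6]
opening: 0.0004
finger_force: 0.0
```

Emit:
servo_tool(
  rows=[
    [[0.0,0,0,0.007,0,0,0],[0.0,0,0,0.014,0,0,0],[0.0,0,0,0.021,0,0,0],[0.0,0,0,0.028,0,0,0],[0.0,0,0,0.028,0,0,0]],
  ],
)

```text
t: 7.27
tcp_pos: [0.612, -0.1569, 0.0562]
tool_rot: [0.014, 1.0, 0.001, -0.002]
contact_force: [-0.7, -0.0, -0.1]
opening: 0.0005
finger_force: 0.0
```

Emit:
servo_tool(
  rows=[
    [[0.0,-0.001,0.003,0,0,0,0],[0.0,-0.002,0.0054,0,0,0,0],[0.0,-0.0028,0.0099,0,0,0,0],[0.0,-0.0045,0.0147,0,0,0,0],[0.0,-0.007,0.019,0,0,0,0]],
  ],
)

```text
t: 7.68
tcp_pos: [0.6212, -0.1383, 0.0591]
tool_rot: [0.014, 1.0, -0.0, 0.0]
contact_force: [-0.8, -0.1, -1.1]
opening: 0.0007
finger_force: 0.5
```

Emit:
servo_tool(
  rows=[
    [[0.0,-0.004,0.0046,0,0,0,0],[0.0,-0.0089,0.0083,0,0,0,0],[0.0,-0.0144,0.0108,0,0,0,0],[0.0,-0.0203,0.0122,0,0,0,0],[0.0,-0.0263,0.0123,0,0,0,0]],
  ],
)

```text
t: 8.1
tcp_pos: [0.648, -0.1265, 0.0584]
tool_rot: [0.014, 1.0, 0.0, -0.001]
contact_force: [-2.6, -0.5, 0.3]
opening: 0.0004
finger_force: 0.8
```

```bash
python3 - <<'E'
from h import *
st=telemetry.sense();print(st["tcp_pos"],st["contact_force"].round(1))
s=snapshot("side"); u,v=337,234
cv2.imwrite("pics/side4.png",cv2.resize(s["pixels"][v-50:v+40,u-70:u+60],None,fx=6,fy=6,interpolation=cv2.INTER_CUBIC))
E
```

```text
[ 0.64797338 -0.12648379  0.05838538] [-2.6 -0.5  0.3]
```

View pics/side4.png

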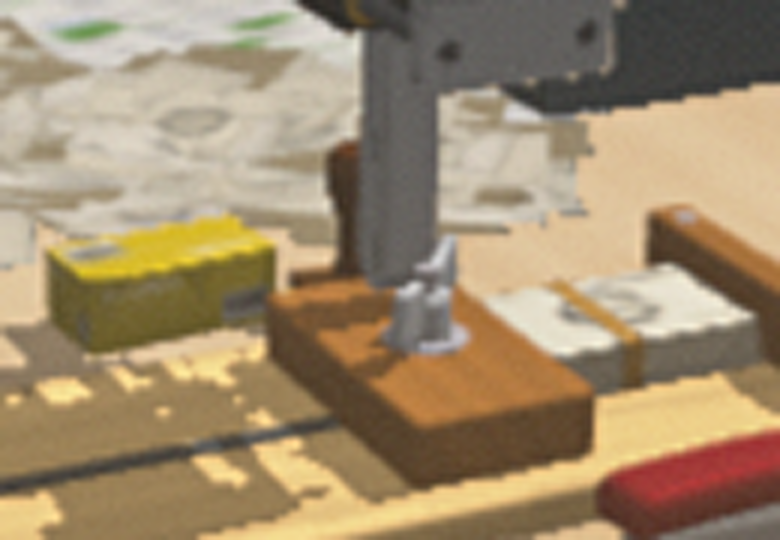

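The nut turns: its far wing is now at (440,255), ahead of the fingers at (400,270). I'll continue the orbit.

Emit:
servo_tool(
  rows=[
    [[0.0,-0.006,-0.0012,-0.001,0,0,0],[0.0,-0.0116,-0.0035,-0.001,0,0,0],[0.0,-0.0165,-0.007,-0.001,0,0,0],[0.0,-0.0207,-0.0114,-0.001,0,0,0],[0.0,-0.0238,-0.0166,-0.001,0,0,0]],
  ],
)

```text
t: 8.57
tcp_pos: [0.6717, -0.1447, 0.0599]
tool_rot: [0.014, 1.0, 0.0, 0.0]
contact_force: [-1.4, 0.3, 0.1]
opening: 0.0005
finger_force: 1.0
```

Emit:
servo_tool(
  rows=[
    [[0.0,-0.002,-0.0058,0,0,0,0],[0.0,-0.0027,-0.0118,0,0,0,0],[0.0,-0.0022,-0.0178,0,0,0,0],[0.0,-0.0004,-0.0236,0,0,0,0],[0.0,0.0025,-0.0289,0,0,0,0]],
  ],
)

```text
t: 8.98
tcp_pos: [0.6679, -0.1742, 0.06]
tool_rot: [0.014, 1.0, -0.0, 0.001]
contact_force: [0.5, 0.5, -0.1]
opening: 0.0004
finger_force: 0.5
```

```bash
python3 - <<'E'
from h import *
st=telemetry.sense();print(st["tcp_pos"],st["contact_force"].round(1))
s=snapshot("side"); u,v=337,234
cv2.imwrite("pics/side5.png",cv2.resize(s["pixels"][v-50:v+40,u-70:u+60],None,fx=6,fy=6,interpolation=cv2.INTER_CUBIC))
E
```

```text
[ 0.66794127 -0.17424649  0.06003039] [ 0.5  0.5 -0.1]
```

View pics/side5.png

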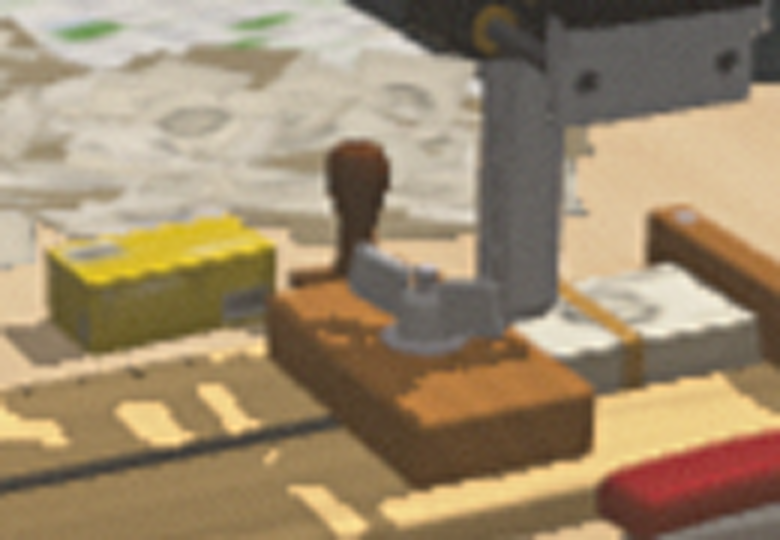

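The wings have turned on, with the fingers behind the near-right wing at (500,300). Nothing else has moved.

Emit:
servo_tool(
  rows=[
    [[0.0,0.004,-0.0046,0,0,0,0],[0.0,0.0089,-0.0083,0,0,0,0],[0.0,0.0144,-0.0108,0,0,0,0],[0.0,0.0203,-0.0122,0,0,0,0],[0.0,0.0263,-0.0123,0,0,0,0]],
  ],
)

```text
t: 9.45
tcp_pos: [0.6409, -0.1852, 0.0601]
tool_rot: [0.014, 1.0, -0.0, 0.001]
contact_force: [2.9, 0.7, 0.6]
opening: 0.0007
finger_force: 1.0
```

Emit:
servo_tool(
  rows=[
    [[0.0,0.005,0.0009,0,0,0,0],[0.0,0.0093,0.0024,0,0,0,0],[0.0,0.0129,0.0043,0,0,0,0],[0.0,0.0161,0.0067,0,0,0,0],[0.0,0.0184,0.0088,0,0,0,0]],
  ],
)

```text
t: 9.87
tcp_pos: [0.6223, -0.1752, 0.0596]
tool_rot: [0.014, 1.0, -0.0, -0.0]
contact_force: [1.0, -0.5, -0.8]
opening: 0.0007
finger_force: 0.5
```

Emit:
servo_tool(
  rows=[
    [[0.0,0.001,0.001,0,0,0,0],[0.0,0.002,0.002,0,0,0,0],[0.0,0.002,0.003,0,0,0,0],[0.0,0.002,0.004,0,0,0,0],[0.0,0.002,0.004,0,0,0,0]],
  ],
)

```text
t: 10.28
tcp_pos: [0.6207, -0.1715, 0.0596]
tool_rot: [0.014, 1.0, -0.0, -0.001]
contact_force: [-1.2, -1.6, 0.1]
opening: 0.0005
finger_force: 1.1
```

Emit:
servo_tool(
  rows=[
    [[0.0,0,0.001,0,0,0,0],[0.0,0,0.002,0,0,0,0],[0.0,0,0.002,0,0,0,0]],
  ],
)

```text
t: 10.53
tcp_pos: [0.6207, -0.1713, 0.0597]
tool_rot: [0.014, 1.0, -0.002, -0.0]
contact_force: [-2.2, -7.2, -0.7]
opening: 0.0006
finger_force: 4.0
```

The end is reached: no further motion while the force rises to 7 N, far above the nut's friction. One last nudge, then I'll back off, lift clear and check.

Emit:
servo_tool(
  rows=[
    [[0.0,0,0.001,0,0,0,0],[0.0,0,0.001,0,0,0,0]],
  ],
)

```text
t: 10.7
tcp_pos: [0.6207, -0.1712, 0.0597]
tool_rot: [0.014, 1.0, -0.003, -0.0]
contact_force: [-1.5, -10.1, -1.3]
opening: 0.0001
finger_force: 5.3
```

Emit:
servo_tool(
  rows=[
    [[0.0,0,-0.004,0,0,0,0],[0.0,0,-0.008,0,0,0,0],[0.0,0,-0.008,-0.01,0,0,0],[0.0,0,-0.008,-0.035,0,0,0],[0.0,0,-0.008,-0.07,0,0,0]],
  ],
)

```text
t: 11.12
tcp_pos: [0.6189, -0.1749, 0.1276]
tool_rot: [0.014, 1.0, 0.002, -0.003]
contact_force: [-0.1, 0.5, -0.1]
opening: 0.0005
finger_force: 0.0
```

Emit:
servo_tool(
  rows=[
    [[0.0,0.03,0,-0.02,0,0,0],[0.0,0.065,0,-0.04,0,0,0],[0.0,0.1,0,-0.04,0,0,0],[0.0,0.13,0,-0.04,0,0,0],[0.0,0.13,0,-0.04,0,0,0]],
  ],
)

```text
t: 11.53
tcp_pos: [0.487, -0.1712, 0.1695]
tool_rot: [0.014, 1.0, 0.001, -0.001]
contact_force: [-0.7, -0.0, 0.3]
opening: 0.0003
finger_force: 0.0
```

```bash
python3 m.py chk6
```

```text
[ 0.48702181 -0.1712475   0.16952802] [ 1.440e-02  9.999e-01  7.000e-04 -1.000e-03] [-0.7 -0.   0.3]
pack [ 722.9 -149.9] ((56.560325622558594, 89.22867584228516), 88.41248321533203) 0.7675
stop [ 644.1 -187.3] ((57.87904739379883, 67.59102630615234), 86.69313049316406) 0.6787
nut [ 644.6 -156. ] ((15.946599960327148, 62.20355224609375), 77.57147979736328) 0.6757
nut [ 0.6441 -0.1564] wing deg 178.1 [0.0031 0.0164]
```

View pics/chk6.png

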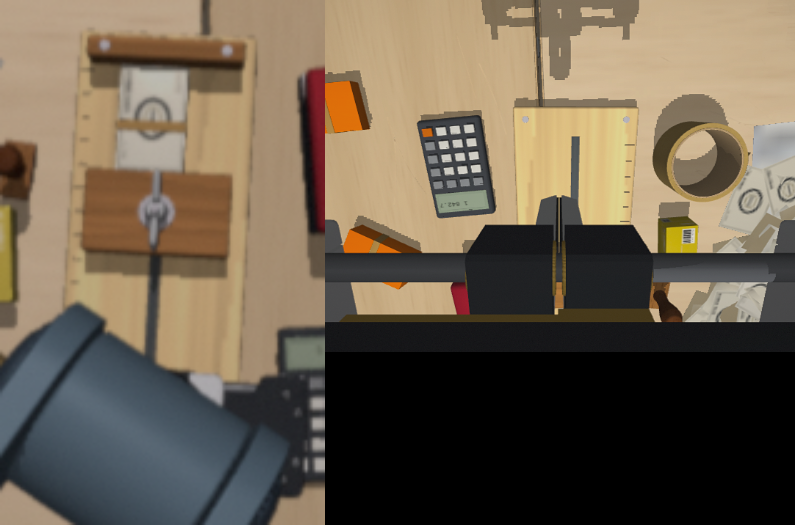

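The wings at (155,210) now point along the board's y (178.1° measured against 178.3° expected). The pack is still snug between the stop and the fence, and the robot is clear.

```bash
python3 -c "
from h import *
print(order.finish_job())"
```

```text
the job is handed in; nothing more can be done
None
```

The pack lies snug between the stop and the fence, the wing nut is turned clockwise to its hard end with its wings along the board's y, and the job was handed in at about 12 s with the robot touching nothing.

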